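Slide a board carrier home by feel and weight it down

TASK

Lay the board carrier in the channel of the contact jig, board end towards the hood, and slide it in under the hood until you feel it come up against the stop hidden inside, without ramming it. Then slip the large slotted weight and, on top of it, the small one sideways onto the carrier's stem, with the small weight's slot facing the opposite way to the large one's. Leave the carrier fully home and everything else on the desk where it is.

Things in the scene. Friction and masses are not known exactly. Their poses are not given: they have to be found in the camera images.
- carrier: Board carrier, 0.5-0.7 kg, starting flat on the desk: aluminium plate 160 x 70 x 12 mm with a green board on its front part. Origin: underside, below the stem. +x points to the board end (nose), 105 mm ahead; tail 55 mm behind; z up. A crossbar, top 24 mm above the underside, lies 39-53 mm behind the origin.
- carrier_boss (a point): Where the weights rest: centre of the top of the carrier's round boss (44 mm diameter), 36 mm above the origin. From it rises the steel stem, 8 mm diameter, 46 mm long up to the knob.
- carrier_knob (a point): Centre of the carrier's black square knob on top of the stem, 88 mm above the origin: 28 x 28 mm, sides along carrier x and y, 12 mm high. The carrier is picked up and slid by it.
- jig: Contact jig, fixed. Origin: underside, on the channel's centre line, at the hood's mouth; +x is the way the carrier slides in; z up. Open channel from x = -185 to 0 mm, open at the -x end: floor 10 mm above the desk, 76 mm between side rails, whose lips slope outward (27 mm high, 97 mm wide over all).
- jig_mouth (a point): Hood mouth, at channel floor level, 10 mm above the jig's origin. Grey hood reaches 125 mm beyond, 96 mm wide, roof underside 30 mm, top 34 mm above the desk (46 mm at a black box on it). Inside, unseen and placed differently each time, a rigid stop meets the carrier's nose 24 to 69 mm past the mouth. Pushing on it with over 60 N counts as ramming.
- contact (a joint): Travel in m of the light spring contact in front of the hidden stop: 0 = free, about 0.008 = carrier hard against the stop (the contact stands 8 mm proud of the stop and pushes back with under 1 N, less than the carrier's own friction).
- large_weight: Large slotted steel weight, 0.45 kg, flat on the desk: disc of 90 mm diameter, 16 mm thick, with two parallel flats 64 mm apart (at y = +-32 mm, 63 mm long). Origin: centre of the underside, where the stem should stand. A 14 mm wide slot runs from 6 mm behind the origin along +x out through the rim.
- large_weight_mouth (a point): Mouth of the large weight's slot: on the rim, 45 mm from the disc's centre along its +x, at half thickness.
- small_weight: Small slotted steel weight, 0.28 kg: like the large one but 72 mm diameter, flats 50 mm apart (each 52 mm long), 16 mm thick, slot 14 mm wide along +x. Origin: centre of the underside. Starts flat on the desk.
- small_weight_mouth (a point): Mouth of the small weight's slot: on the rim, 36 mm from the disc's centre along its +x, at half thickness.
- iron_stand: Bystander: soldering iron stand, black base 100 x 170 mm with a wire coil up to 150 mm high; origin at the centre of the underside.
- pump: Bystander: solder sucker, round, 24 mm diameter, 225 mm long along its x, lying.
- reel: Bystander: grey reel, 64 mm diameter, 50 mm high; origin under its centre.
- jar: Bystander: jar with black cap, 60 mm diameter, 85 mm high; origin under its centre.
- meter: Bystander: yellow multimeter, 150 x 80 x 35 mm, lying; origin under its centre.
- driver: Bystander: screwdriver, 170 mm long, lying.
Things that resemble listed ones, but are neither listed nor needed, are in the scene too. What is shaped like the large_weight but red is not meant. Leave any green look-alike of the small_weight alone.

How it is judged:
On the way, in this order (a step that is already met when the one before it is completed fails the run):
1. the carrier lies flat in the channel (y of carrier in the frame of jig between -0.006 and 0.006 m and z of carrier in the frame of jig between 0.007 and 0.0135 m and x of carrier in the frame of jig between -0.16 and -0.02 m and angle between the x axis of carrier and the x axis of jig, either way round below 0.08 rad and angle between carrier's own z axis and vertical below 0.05 rad), for 0.1 s.
2. the carrier is home against the hidden stop (all of step 1 and value of joint contact above 0.0035 m), for 0.2 s.
3. the large weight rests on the boss around the stem (all of step 2 and horizontal distance between large_weight and carrier below 0.007 m and angle between large_weight's own z axis and vertical below 0.06 rad and z of large_weight in the frame of carrier between 0.033 and 0.039 m), for 0.2 s.
4. the small weight rests on the large one, its slot turned to the opposite side (all of step 3 and horizontal distance between small_weight and carrier below 0.007 m and angle between small_weight's own z axis and vertical below 0.06 rad and z of small_weight in the frame of carrier between 0.049 and 0.055 m and x of large_weight_mouth in the frame of small_weight between -0.2 and -0.0225 m), for 0.2 s.
At the end, for the whole second after the job is handed in: Carrier flat in the channel (6 mm off centre at most), home at the hidden stop (contact pressed over 3.5 mm); large weight flat on the boss, small one flat on it, each within 7 mm of the stem; slots opposite within 60 degrees; all at rest (all of step 4 and linear speed of each of carrier, large_weight, small_weight below 0.02 m/s); the robot touches nothing.
It fails at once if the carrier is rammed against the stop (over 60 N while sliding it home, before any weight is on) (contact force between carrier and jig above 60 N and value of joint contact above 0.006 m and horizontal distance between large_weight and carrier above 0.08 m).
It fails at once if a bystander is displaced by more than 30 mm (distance of any of iron_stand, pump, reel, jar, meter, driver from where it was at the start of the episode above 0.03 m).
It also fails if it takes over 72 s, if anything falls off the work surface, if the arm or the gripper's body presses on something with over 40 N, if the wrist force passes 120 N, or if a joint passes its speed limit or range.

ROBOT

A 6-joint arm with a two-finger parallel gripper is mounted at the origin on the work surface. World frame = base frame: x ahead of the robot, y to its left, z up, the work surface at z = 0. Lengths are in m, angles in rad, forces in N, time in s.
With the tool pointing down it reaches from about 0.375 to 0.9 m from the base axis. Payload 3.1 kg.
Tool frame: the origin (TCP) lies at the very end of the fingers, on their centre line; the grasp point (between the pads) lies 19 mm behind it (manip.pinch_z is the distance from the TCP to the grasp point, in m); z points along the fingers, y is the line along which they close (so a half turn about z gives the same grasp; the last joint's range is limited). The gripper opens to 85 mm and grips with 20 to 120 N. Pads are 22 mm wide; open, the fingers measure 114 mm over their backs; the gripper's body (76 mm by 85 mm) begins 54 mm behind the grasp point. The pads swing forward as they close: fully open they stand 13 mm farther back than shut.
Start: joints at [-1.5, 0.527, 1.433, -0, 1.181, -0.178], TCP at [0.154, -0.606, 0.231] pointing down, gripper open.
Joint ranges: [-3.08, 3.08], [-0.75, 2.2], [0.22, 2.44], [-1.43, 4.57], [0, 2.65], [-2.85, 2.85]. Speed limits (rad/s): [2.79, 2.79, 3.14, 3.14, 3.14, 3.14].

INTERFACE

Orientations are given as a unit quaternion [x, y, z, w].
In Python, from station import manip gives the robot as it stands.
- The arm moves only by the tool servo_tool, never from a script. Its argument "commands" is one flat list of numbers, 7 for each row, row after row: the shift along the tool's x, y, z each as a share of 500 mm, from -1 to 1, then the turn, a rotation vector about the tool's x, y, z each as a share of 360 degrees, from -1 to 1, then the opening, from -1 (shut) to 1 (fully open). In form: [dx, dy, dz, rx, ry, rz, claw, dx, dy, dz, rx, ry, rz, claw, ...]. A call has 1 to 12 rows; each row shifts and turns the commanded pose from where the row before left it, along the tool's axes as they then stand; what a row does not reach is not made up. A row lasts 1/12 s, in which the tool goes at most 41.7 mm and 7.16 degrees, less where a joint would pass 70% of its speed; a pose out of reach is approached as far as the arm can. A call with a number of a shift or a turn outside -1 to 1 is refused whole. A call with a gripper value outside its range is refused whole. The fingers move at their own pace and stop on an object; "force" is the grip in N (left out, the last holds). Time passes only in rows, so rows that do not move let the fingers close. It gives the time, the measured TCP pose, the force, the opening and the grip force at its end, in the units of the state.
- manip.sense(): the state, without advancing time (a new reading comes with each control period).
- manip.snapshot(name): name is "scene" or "top" or "wrist"; returns a dict with "img" (384x512x3 uint8, red, green, blue), "mtx" (3x3 intrinsics, pixels), "distortion" ([k1, k2, p1, p2, k3] as OpenCV has them; the pictures are not rectified), "world_to_cam" (4x4, takes a point from world to camera coordinates). Camera axes: x right, y up, looking along -z (the intrinsics and any distortion apply to the point x, -y, -z); pixel columns grow to the right and rows downward; lengths in m; the calibration is good to about 2 mm. A picture is of the moment at which its call begins. There is no depth.
- manip.sign_off(): hands the job in; it is judged then, once.
Trained networks look in a picture, given as the dict that the camera call returned (one of the last four; its "shot" number tells which), for a name from the list of things; names that differ only in an ending like _2 or _b are one class to them, and where a whole thing is asked for, a point or a joint stands for the part that bears it (a point fixed in the world has none). Each returns a list of dicts, best first, with "conf" (0 to 1); they miss things now and then, are a little off and sometimes report something else, mostly with a low value. They report only what shows in the picture. A call takes as long as a camera call. They do not tell look-alikes from the thing itself.
- manip.look_for(picture, query): "box" ([left, top, width, height] in pixels, round what is visible of it).
- manip.silhouettes(picture, query): "pixels" (384x512 bool, what is visible of it) and "box" ([left, top, width, height] in pixels, round what is visible of it).
The state is a dict: "t": time; "q": joint angles; "qd": joint speeds; "tau": joint torques, N m; "tcp_pos": TCP position; "tool_rot": TCP orientation; "force": force on the tool from outside, world axes, zero at the start; "ft_torque": the same for the moment, N m; "finger_gap": opening from 0.0 (shut) to 1.0 (fully open); "gripper_force": force on a finger pad.
Only numpy, scipy, OpenCV 4.12 (cv2) and the standard library are available. Lean on these libraries where they do the work, as an engineer would, in place of code of your own. Each camera call takes 0.05 s, during which the arm holds its last target. There are 200 camera calls.

## Working session

There is one attempt and no reset: what is moved stays moved. The work goes in short steps, Python scripts to look and compute and a tool call to move; the robot and the scene stay as the last step left them, time stands still between calls to the robot, and variables do not carry over. Pictures are saved under pics/ and viewed, at most 10 in all, crops included, and the job is handed in when it is done.

Besides the shell and the picture viewer there is one more tool, called after "Emit:" as name(argument=value, ...) on one line, values as JSON. servo_tool: Moves the arm, as the interface text tells. Its arguments: {"type":"object","properties":{"commands":{"type":"array"},"force":{"type":"number"}},"required":["commands"]}

```bash
ls; mkdir -p pics
cat > h.py <<'E'
import numpy as np, cv2
from station import manip
def save(p,name,box=None,k=1):
    im=p["img"]
    if box: l,t,w,h=box; im=im[t:t+h,l:l+w]
    im=cv2.resize(im,None,fx=k,fy=k,interpolation=cv2.INTER_CUBIC)
    cv2.imwrite("pics/"+name,im[:,:,::-1])
def to_world(p,uv,z):
    uv=np.array(uv,float).reshape(-1,1,2)
    n=cv2.undistortPoints(uv,np.array(p["mtx"]),np.array(p["distortion"])).reshape(-1,2)
    T=np.array(p["world_to_cam"]);R=T[:3,:3];c=-R.T@T[:3,3]
    d=np.c_[n[:,0],-n[:,1],-np.ones(len(n))]@R
    return c+d*((z-c[2])/d[:,2])[:,None]
def to_pix(p,X):
    T=np.array(p["world_to_cam"]);X=np.array(X,float).reshape(-1,3)@T[:3,:3].T+T[:3,3]
    X=X*[1,-1,-1]
    return cv2.projectPoints(X,np.zeros(3),np.zeros(3),np.array(p["mtx"]),np.array(p["distortion"]))[0].reshape(-1,2)
E
python3 - <<'E'
from h import *
a=manip.snapshot("top");save(a,"top.png",k=1.5)
for q in ["carrier","carrier_knob","jig","large_weight","large_weight_mouth","small_weight","small_weight_mouth","iron_stand","pump","reel","jar","meter","driver"]:
    for d in manip.look_for(a,q): 
        if d["conf"]>.2:
            b=d["box"];c=[b[0]+b[2]/2,b[1]+b[3]/2]
            print(q,round(d["conf"],2),np.round(b),to_world(a,c,0.01)[0].round(3))
b=manip.snapshot("scene");save(b,"scene.png",k=1.5)
print(manip.sense())
E
```

```text
pics
carrier 0.58 [336. 202.  50.  26.] [ 0.468 -0.3    0.01 ]
carrier 0.42 [218. 149.  21.  19.] [0.666 0.159 0.01 ]
carrier_knob 0.77 [337. 204.  51.  22.] [ 0.47  -0.304  0.01 ]
jig 0.8 [193. 187.  96.  50.] [0.479 0.111 0.01 ]
jig 0.48 [222. 154.  18.  13.] [0.659 0.149 0.01 ]
large_weight 0.81 [253. 150.  24.  25.] [0.651 0.031 0.01 ]
large_weight 0.7 [304. 185.  25.  18.] [ 0.542 -0.147  0.01 ]
large_weight 0.54 [159. 125.  33.  47.] [0.699 0.347 0.01 ]
large_weight_mouth 0.97 [306. 186.  20.  20.] [ 0.537 -0.145  0.01 ]
large_weight_mouth 0.88 [255. 152.  24.  26.] [0.641 0.022 0.01 ]
large_weight_mouth 0.29 [207. 125.  46.   8.] [0.769 0.156 0.01 ]
small_weight 0.76 [220. 150.  18.  16.] [0.666 0.158 0.01 ]
small_weight 0.54 [221. 251.  20.  21.] [0.309 0.145 0.01 ]
small_weight_mouth 0.79 [222. 153.  17.  15.] [0.657 0.152 0.01 ]
small_weight_mouth 0.49 [129. 146.  17.  18.] [0.677 0.482 0.01 ]
small_weight_mouth 0.49 [224. 252.  17.  25.] [0.298 0.141 0.01 ]
iron_stand 0.92 [118. 183.  57.  39.] [0.509 0.445 0.01 ]
iron_stand 0.38 [255. 151.  25.  26.] [0.645 0.021 0.01 ]
p
[... 408 characters left out ...]
[0.484 0.111 0.01 ]
{'t': 0.75, 'q': array([-1.50052683e+00,  5.27429090e-01,  1.43270095e+00,  2.85534281e-06,
        1.18140113e+00, -1.78485709e-01]), 'qd': array([ 0.00013963,  0.00086215, -0.00053809,  0.00098915, -0.00133914,
       -0.00020274]), 'tau': array([ 9.46939726e-04, -4.42212296e+01, -1.78402251e+01, -2.56783724e-04,
        5.35209401e-04, -3.93540933e-08]), 'tcp_pos': array([ 0.15391008, -0.605732  ,  0.23135371]), 'tool_rot': array([ 9.92275139e-01,  1.24056631e-01, -3.43625176e-07,  3.07670239e-05]), 'force': array([ 0.22006426, -0.75077158,  0.61342963]), 'ft_torque': array([-0.00761367,  0.05914003, -0.0098679 ]), 'gripper_force': 0.0, 'finger_gap': 1.001210107972633}
```

View pics/top.png

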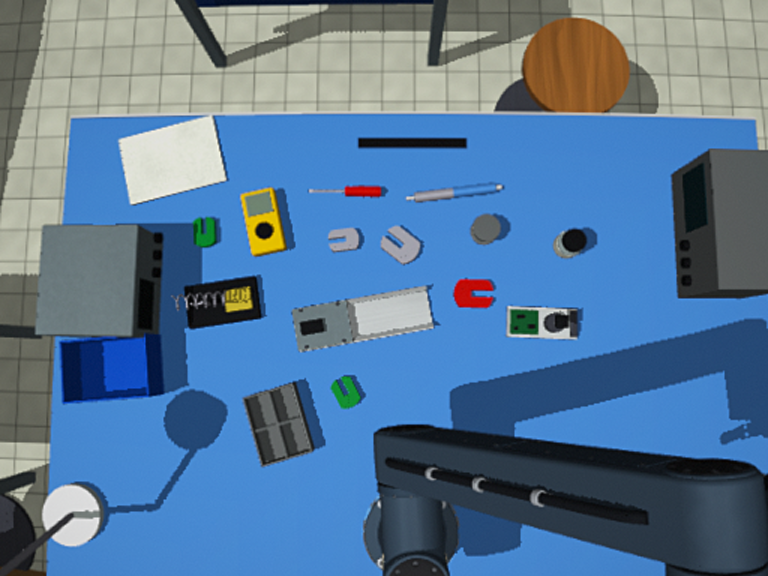

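View pics/scene.png

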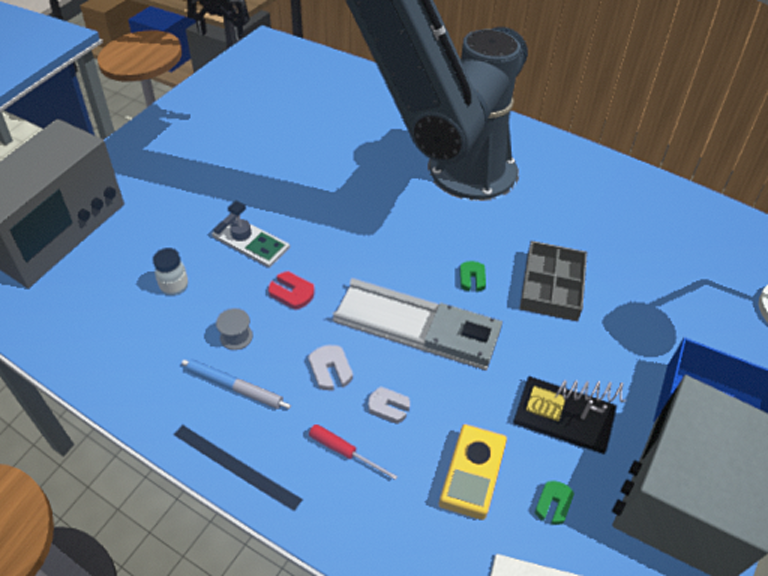

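The top view shows the carrier at (543,322), nose to the left, and the jig at (365,318), hood to the left. The grey large weight is at (402,244) and the grey small one at (345,239), both in 1.5x pixels.

Things that could be mistaken for them:
- **Large weight:** the red one at (474,293) is not meant.
- **Small weight:** the green ones at (205,232) and (346,391) are not meant.

I choose the two grey ones and will check them close up.

Run:
```python
from h import *
a=manip.snapshot("top");b=manip.snapshot("scene")
big=cv2.resize(a["img"][135:250,190:400],None,fx=3.8,fy=3.8,interpolation=cv2.INTER_CUBIC)
cv2.imwrite("pics/crop1.png",big[:,:,::-1])
print("knob",to_world(a,[[564/1.5,318/1.5]],.094).round(3), to_world(b,[[236/1.5,208/1.5]],.094).round(3))
w=manip.snapshot("wrist");T=w["world_to_cam"];print("cam pos",-T[:3,:3].T@T[:3,3],"axis",-T[2,:3], "up",T[1,:3],w["mtx"],w["distortion"])
```

```text
knob [[ 0.475 -0.328  0.094]] [[ 0.478 -0.317  0.094]]
cam pos [ 0.2223152 -0.5890485  0.3736486] axis [-0.26622808 -0.06770147 -0.96152957] up [ 0.93201464  0.23640613 -0.27470139] [[304.10842363   0.         254.01160944]
 [  0.         304.10842363 187.396244  ]
 [  0.           0.           1.        ]] [0.0020924 0.        0.        0.        0.       ]
```

View pics/crop1.png

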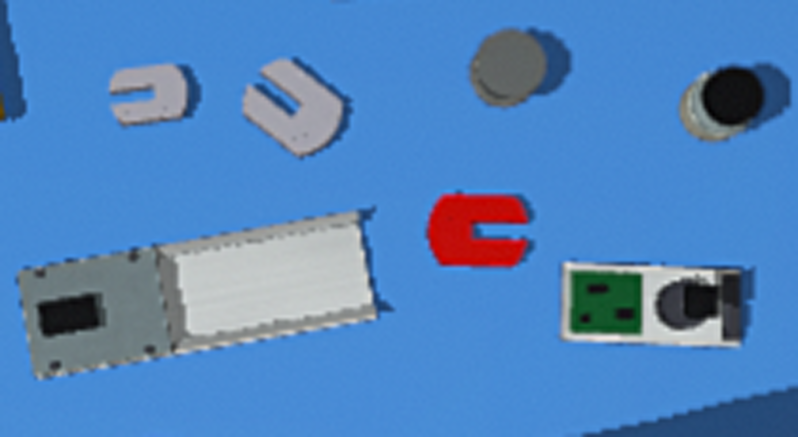

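The crop confirms the picks:
- The grey large weight is at (300,105), with its slot facing up-left.
- The grey small weight is at (150,92), with its slot facing left.
- The red one at (480,232) is the decoy.
- The carrier's nose points left at (565,300), and its knob is at (700,300).

Next I move above the carrier.

Emit:
servo_tool(commands=[0.064, -0.033, 0, 0, 0, 0, 1, 0.064, -0.033, 0, 0, 0, 0, 1, 0.064, -0.033, 0, 0, 0, 0, 1, 0.064, -0.033, 0, 0, 0, 0, 1, 0.064, -0.033, 0, 0, 0, 0, 1, 0.064, -0.033, 0, 0, 0, 0, 1, 0.064, -0.033, 0, 0, 0, 0, 1, 0.064, -0.033, 0, 0, 0, 0, 1, 0.064, -0.033, 0, 0, 0, 0, 1, 0.064, -0.033, 0, 0, 0, 0, 1, 0.064, -0.033, 0, 0, 0, 0, 1, 0.064, -0.033, 0, 0, 0, 0, 1])

```text
t: 1.9
tcp_pos: [0.4786, -0.3179, 0.2315]
tool_rot: [0.992, 0.124, 0.0, 0.0]
force: [-0.2, -0.7, 0.5]
finger_gap: 1.004
gripper_force: 0.0
```

```bash
cat >> h.py <<'E'
from scipy.spatial.transform import Rotation as Ro
def state():
    s=manip.sense();R=Ro.from_quat(s["tool_rot"]).as_matrix()
    print("t",round(s["t"],2),"tcp",s["tcp_pos"].round(4),"xyaw",np.degrees(np.arctan2(R[1,0],R[0,0])).round(2),"tilt",np.degrees(R[:2,2]).round(2),"F",s["force"].round(1),"gap",round(s["finger_gap"],3),"gf",round(s["gripper_force"],1),"q6",round(s["q"][5],2))
    return s,R
def plan(target,yaw=None):
    "shift (share of 500mm) in current tool axes, then turn share rz"
    s,R=state();d=R.T@(np.array(target)-s["tcp_pos"])
    out="share total "+str((d/.5).round(4))+" min rows %.1f"%(np.linalg.norm(d)/.0417)
    if yaw is not None:
        c=np.degrees(np.arctan2(R[1,0],R[0,0]));a=-((yaw-c+180)%360-180);out+=" rz %.4f (%.1fdeg, rows %.1f)"%(a/360,a,abs(a)/7.16)
    print(out)
E
python3 - <<'E'
from h import *
state()
w=manip.snapshot("wrist");save(w,"w1.png",k=1.5)
for q in ["carrier","carrier_knob"]:
    for d in manip.silhouettes(w,q)[:2]:
        m=d["pixels"].astype(np.uint8)
        r=cv2.minAreaRect(np.argwhere(m)[:,::-1].astype(np.float32))
        print(q,d["conf"],d["box"],m.sum(),r)
E
```

```text
t 1.9 tcp [ 0.4786 -0.3179  0.2315] xyaw 14.26 tilt [ 0.02 -0.02] F [-0.2 -0.7  0.5] gap 1.004 gf 0.0 q6 0.54
carrier 0.61 [163.6, 115.8, 143.2, 88.9] 7831 ((234.53341674804688, 161.32472229003906), (136.85955810546875, 60.90144348144531), 16.50436019897461)
carrier_knob 0.71 [168.8, 118.2, 139.3, 86.4] 7778 ((234.3983917236328, 160.99119567871094), (135.63999938964844, 61.03999710083008), 16.260204315185547)
```

View pics/w1.png

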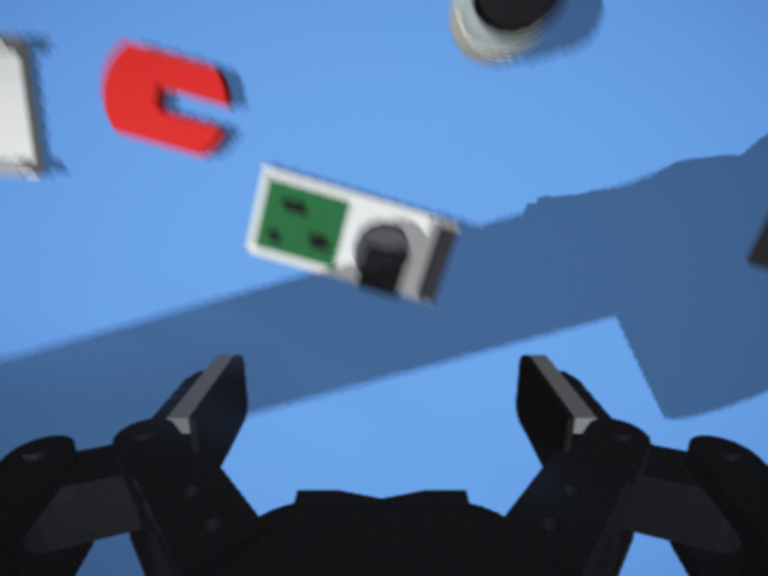

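The view shows the carrier with its nose corners at (262,164) and (247,250), and its knob at (382,266). The red decoy is at (165,98). The picture is blurred because the arm was still moving.

Run:
```python
from h import *
w=manip.snapshot("wrist")
g=w["img"]; cv2.imwrite("pics/w2.png",cv2.resize(g[90:220,150:330],None,fx=4,fy=4,interpolation=cv2.INTER_CUBIC)[:,:,::-1])
P=to_world(w,np.array([[262,164],[247,250]])/1.5,.012);print(P)
m=P.mean(0);n=P[0]-P[1];yaw=np.arctan2(n[1],n[0])+np.pi/2;print("yaw",np.degrees(yaw),"origin",m-.105*np.array([np.cos(yaw),np.sin(yaw),0]))
print(to_world(w,np.array([382,266])/1.5,.09),to_world(w,np.array([382,252])/1.5,.094))
```

```text
[[ 0.51500852 -0.21430722  0.012     ]
 [ 0.44553337 -0.21477176  0.012     ]]
yaw 90.38310103886678 origin [ 0.48097301 -0.31953714  0.012     ]
[[ 0.47880539 -0.31872173  0.09      ]] [[ 0.48851363 -0.3161926   0.094     ]]
```

View pics/w2.png

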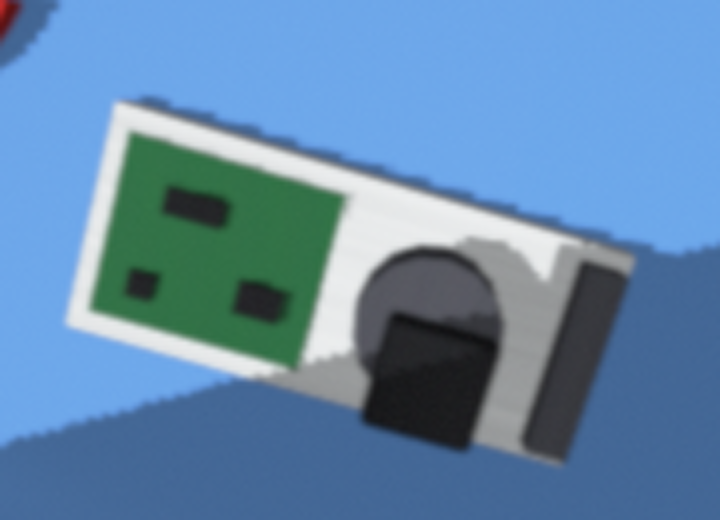

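The sharp crop shows the nose corners at (118,102) and (68,323), the tail corners at (632,262) and (562,465), and the knob's far top edge at (362,420)-(468,450).

Run:
```python
from h import *
w=manip.snapshot("wrist")
f=lambda L:np.array(L)/4+[150,90]
P=to_world(w,f([[118,102],[68,323],[562,465],[632,262]]),.012);print(P.round(4))
x=P[0]+P[1]-P[2]-P[3];yaw=np.arctan2(x[1],x[0]);u=np.array([np.cos(yaw),np.sin(yaw),0])
print("yaw",np.degrees(yaw),"len",np.linalg.norm(x)/2,"origin",P.mean(0)-.025*u)
K=to_world(w,f([[362,420],[468,450]]),.094);print(K, K.mean(0)+.014*np.array([u[1],-u[0],0]))
plan([K.mean(0)[0]+.014,K.mean(0)[1],.15],yaw=np.degrees(yaw)-90)
```

```text
[[ 0.5086 -0.2223  0.012 ]
 [ 0.4402 -0.2196  0.012 ]
 [ 0.4336 -0.3781  0.012 ]
 [ 0.5008 -0.3803  0.012 ]]
yaw 87.40411861878597 len 0.15840085092538372 origin [ 0.46970108 -0.32505083  0.012     ]
[[ 0.4582532  -0.31084911  0.094     ]
 [ 0.45723408 -0.33755477  0.094     ]] [ 0.47172927 -0.32483601  0.094     ]
t 2.15 tcp [ 0.4773 -0.3193  0.2313] xyaw 14.31 tilt [-0.02 -0.02] F [ 0.1  0.9 -0.6] gap 1.0 gf 0.0 q6 0.54
share total [-0.013   0.0067  0.1626] min rows 2.0 rz 0.0469 (16.9deg, rows 2.4)
```

Emit:
servo_tool(commands=[-0.013, 0.007, 0.03, 0, 0, 0, 1, 0, 0, 0.05, 0, 0, 0.0157, 1, 0, 0, 0.05, 0, 0, 0.0157, 1, 0, 0, 0.05, 0, 0, 0.0157, 1, 0, 0, 0.05, 0, 0, 0, 1, 0, 0, 0.05, 0, 0, 0, 1, 0, 0, 0.045, 0, 0, 0, 1, 0, 0, 0, 0, 0, 0, 1, 0, 0, 0, 0, 0, 0, 1])

```text
t: 2.9
tcp_pos: [0.4704, -0.3249, 0.0679]
tool_rot: [1.0, -0.025, -0.001, -0.001]
force: [-0.2, 0.1, 0.0]
finger_gap: 1.001
gripper_force: 0.0
```

Emit:
servo_tool(commands=[0, 0, 0, 0, 0, 0, -1, 0, 0, 0, 0, 0, 0, -1, 0, 0, 0, 0, 0, 0, -1, 0, 0, 0, 0, 0, 0, -1, 0, 0, 0, 0, 0, 0, -1, 0, 0, 0, 0, 0, 0, -1, 0, 0, 0, 0, 0, 0, -1, 0, 0, 0, 0, 0, 0, -1], force=60)

```text
t: 3.57
tcp_pos: [0.4723, -0.3242, 0.0701]
tool_rot: [1.0, -0.023, 0.001, 0.0]
force: [-0.2, 1.9, 5.7]
finger_gap: 0.32
gripper_force: 60.5
```

Run:
```python
from h import *
state()
a=manip.snapshot("top")
f=lambda L:np.array(L)/3.8+[190,135]
# jig: hood far corners, channel open end (rail tops), from crop1
H=to_world(a,f([[18,268],[38,378]]),.034)
M=to_world(a,f([[157,247],[177,352]]),.03)
O=to_world(a,f([[363,212],[378,317]]),.02)
print(H.round(4),M.round(4),O.round(4))
for A,B in((H,M),(H,O),(M,O)):
    d=A.mean(0)-B.mean(0);print(np.degrees(np.arctan2(d[1],d[0])),np.linalg.norm(d[:2]),A.mean(0))
```

```text
t 3.57 tcp [ 0.4723 -0.3242  0.0701] xyaw -2.69 tilt [ 0.06 -0.04] F [-0.2  1.9  5.7] gap 0.32 gf 60.5 q6 0.82
[[0.4976 0.2694 0.034 ]
 [0.3998 0.2496 0.034 ]] [[0.5174 0.1455 0.03  ]
 [0.4238 0.1265 0.03  ]] [[ 0.5509 -0.0393  0.02  ]
 [ 0.4563 -0.0526  0.02  ]]
100.06646499604379 0.12544076043343802 [0.44870007 0.25949653 0.034     ]
100.18756116318715 0.3103689266173386 [0.44870007 0.25949653 0.034     ]
100.26970306117539 0.18492863640127238 [0.47062592 0.13598685 0.03      ]
```

Emit:
servo_tool(commands=[0, 0, -0.03, 0, 0, 0, -1, 0, 0, -0.04, 0, 0, 0, -1, 0, 0, -0.04, 0, 0, 0, -1, 0, 0, -0.03, 0, 0, 0, -1, 0, -0.03, 0, 0, 0, 0, -1, 0, -0.06, 0, 0, 0, 0, -1, 0, -0.075, 0, 0, 0, 0, -1, 0, -0.075, 0, 0, 0, 0, -1, 0, -0.075, 0, 0, 0, 0, -1, 0, -0.075, 0, 0, 0, 0, -1, 0, -0.075, 0, 0, 0, 0, -1])

```text
t: 4.53
tcp_pos: [0.4812, -0.0892, 0.1378]
tool_rot: [1.0, -0.024, -0.001, -0.001]
force: [1.0, -0.3, -6.3]
finger_gap: 0.311
gripper_force: 60.6
```

Emit:
servo_tool(commands=[0, -0.075, 0, 0, 0, 0, -1, 0, -0.075, 0, 0, 0, 0, -1, 0.005, -0.05, 0, 0, 0, 0, -1, 0, -0.03, 0, 0, 0, -0.008, -1, 0, 0, 0, 0, 0, -0.01, -1, 0, 0, 0, 0, 0, -0.01, -1, 0, 0, 0, 0, 0, -0.0077, -1, 0, 0, 0, 0, 0, 0, -1, 0, 0, 0, 0, 0, 0, -1, 0, 0, 0, 0, 0, 0, -1])

```text
t: 5.37
tcp_pos: [0.49, 0.023, 0.1383]
tool_rot: [0.996, 0.088, -0.001, -0.0]
force: [0.4, 0.1, -7.1]
finger_gap: 0.315
gripper_force: 60.7
```

Run:
```python
from h import *
state()
w=manip.snapshot("wrist");save(w,"w3.png",k=1.5)
```

```text
t 5.37 tcp [0.49   0.023  0.1383] xyaw 10.09 tilt [-0.08  0.02] F [ 0.4  0.1 -7.1] gap 0.315 gf 60.7 q6 1.21
```

View pics/w3.png

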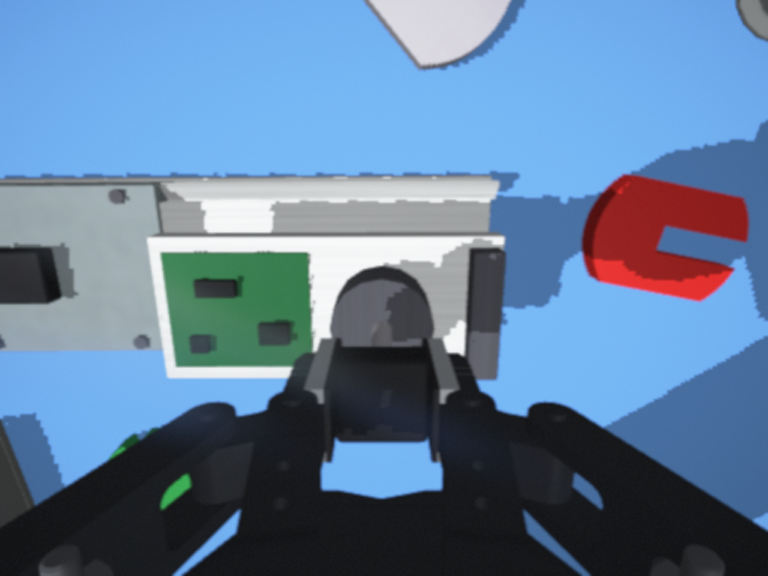

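The carrier hangs over the channel. Its plate corners are at (150,236), (168,378), (497,379) and (504,236). The hood mouth corners are at (155,183) and (162,350), and the far rail's outer edge is at row 180.

Run:
```python
from h import *
w=manip.snapshot("wrist");s,R=state()
f=lambda L:np.array(L)/1.5
C=to_world(w,f([[150,236],[168,378],[497,379],[504,236]]),.0802)
H=to_world(w,f([[155,183],[162,350],[0,350],[0,184]]),.034)
Rl=to_world(w,f([[170,181],[498,180]]),.027)
# express in tool x / -y axes relative to TCP
for n,X in(("C",C),("H",H),("rail",Rl)): 
    d=X-s["tcp_pos"]; print(n,np.c_[d@R[:,0],-(d@R[:,1])].round(4).tolist())
```

```text
t 5.47 tcp [0.4904 0.0228 0.1386] xyaw 10.11 tilt [-0.04  0.01] F [ 0.  -0.2 -6.4] gap 0.314 gf 60.7 q6 1.21
C [[0.0339, 0.1022], [-0.0361, 0.1032], [-0.0367, -0.057], [0.0338, -0.0552]]
H [[0.0539, 0.1192], [-0.0423, 0.1283], [-0.0423, 0.2233], [0.0533, 0.2013]]
rail [[0.0545, 0.1143], [0.0549, -0.0641]]
```

Emit:
servo_tool(commands=[0.007, 0, 0, 0, 0, 0, -1, 0.007, 0, 0.02, 0, 0, 0, -1, 0, 0, 0.03, 0, 0, 0, -1, 0, 0, 0.025, 0, 0, 0, -1, 0, 0, 0.015, 0, 0, 0, -1, 0, 0, 0.01, 0, 0, 0, -1, 0, 0, 0.007, 0, 0, 0, -1, 0, 0, 0.005, 0, 0, 0, -1, 0, 0, 0.003, 0, 0, 0, -1, 0, 0, 0, 0, 0, 0, -1, 0, 0, 0, 0, 0, 0, -1])

```text
t: 6.38
tcp_pos: [0.498, 0.0239, 0.0816]
tool_rot: [0.996, 0.088, 0.0, 0.0]
force: [-0.8, 0.1, -6.1]
finger_gap: 0.311
gripper_force: 60.7
```

Run:
```python
from h import *
state()
```

```text
t 6.38 tcp [0.498  0.0239 0.0816] xyaw 10.15 tilt [ 0.05 -0.01] F [-0.8  0.1 -6.1] gap 0.311 gf 60.7 q6 1.22
```

Emit:
servo_tool(commands=[0, 0, 0.002, 0, 0, 0, -1, 0, 0, 0.002, 0, 0, 0, -1, 0, 0, 0, 0, 0, 0, -1, 0, 0, 0, 0, 0, 0, -1])

```text
t: 6.72
tcp_pos: [0.4981, 0.0239, 0.0801]
tool_rot: [0.996, 0.088, 0.001, 0.0]
force: [-1.2, -0.7, 2.5]
finger_gap: 0.315
gripper_force: 61.6
```

Emit:
servo_tool(commands=[0, -0.012, 0, 0, 0, 0, -1, 0, -0.016, 0, 0, 0, 0, -1, 0, -0.016, 0, 0, 0, 0, -1, 0, -0.016, 0, 0, 0, 0, -1, 0, 0, 0, 0, 0, 0, -1])

```text
t: 7.13
tcp_pos: [0.4934, 0.055, 0.08]
tool_rot: [0.996, 0.089, 0.002, -0.0]
force: [1.4, 0.9, 5.3]
finger_gap: 0.315
gripper_force: 62.1
```

Emit:
servo_tool(commands=[0, -0.005, 0, 0, 0, 0, -1, 0, -0.005, 0, 0, 0, 0, -1, 0, -0.005, 0, 0, 0, 0, -1, 0, -0.004, 0, 0, 0, 0, -1])

```text
t: 7.47
tcp_pos: [0.4921, 0.0623, 0.0801]
tool_rot: [0.996, 0.089, 0.002, 0.001]
force: [0.9, -6.9, 5.7]
finger_gap: 0.315
gripper_force: 62.1
```

Emit:
servo_tool(commands=[0, -0.005, 0, 0, 0, 0, -1, 0, -0.005, 0, 0, 0, 0, -1, 0, -0.003, 0, 0, 0, 0, -1])

```text
t: 7.72
tcp_pos: [0.491, 0.0686, 0.0801]
tool_rot: [0.996, 0.089, 0.002, 0.001]
force: [1.3, -5.1, 6.1]
finger_gap: 0.314
gripper_force: 62.1
```

Emit:
servo_tool(commands=[0, -0.004, 0, 0, 0, 0, -1, 0, -0.004, 0, 0, 0, 0, -1])

```text
t: 7.88
tcp_pos: [0.4903, 0.0724, 0.0801]
tool_rot: [0.996, 0.089, 0.002, 0.001]
force: [0.8, -7.5, 5.9]
finger_gap: 0.313
gripper_force: 62.2
```

Emit:
servo_tool(commands=[0, -0.004, 0, 0, 0, 0, -1, 0, -0.004, 0, 0, 0, 0, -1])

```text
t: 8.05
tcp_pos: [0.4906, 0.0741, 0.0806]
tool_rot: [0.996, 0.091, 0.002, 0.003]
force: [0.8, -22.8, 12.0]
finger_gap: 0.317
gripper_force: 62.9
```

Emit:
servo_tool(commands=[0, -0.002, 0, 0, 0, 0, -1, 0, 0, 0, 0, 0, 0, -1])

```text
t: 8.22
tcp_pos: [0.4906, 0.0743, 0.0808]
tool_rot: [0.996, 0.091, 0.002, 0.004]
force: [0.3, -20.5, 9.3]
finger_gap: 0.315
gripper_force: 62.6
```

Run:
```python
from h import *
s,R=state()
w=manip.snapshot("wrist");save(w,"w4.png",k=1.5)
```

```text
t 8.22 tcp [0.4906 0.0743 0.0808] xyaw 10.44 tilt [ 0.3  -0.39] F [  0.3 -20.5   9.3] gap 0.315 gf 62.6 q6 1.33
```

View pics/w4.png

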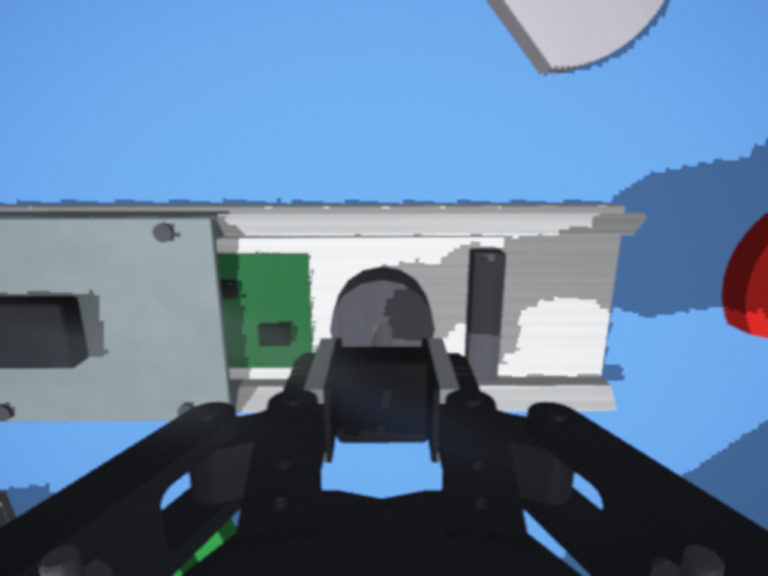

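The nose is now about 30 mm under the hood: its mouth is at column 215, and the board runs from 218 to 310. The force rose sharply with no further motion, so I give one more mild push to confirm the stop.

Emit:
servo_tool(commands=[0, -0.003, 0, 0, 0, 0, -1, 0, 0, 0, 0, 0, 0, -1])

```text
t: 8.43
tcp_pos: [0.4907, 0.0745, 0.0811]
tool_rot: [0.996, 0.091, 0.003, 0.005]
force: [0.3, -24.4, 11.9]
finger_gap: 0.312
gripper_force: 62.9
```

Run:
```python
from h import *
s,R=state()
w=manip.snapshot("wrist")
f=lambda L:np.array(L)/1.5
H=to_world(w,f([[216,215],[232,420],[0,420],[0,214]]),.034)
Rl=to_world(w,f([[240,207],[622,207]]),.027)
for n,X in(("H",H),("rail",Rl)): 
    d=X-s["tcp_pos"]; print(n,np.c_[d@R[:,0],-(d@R[:,1])].round(4).tolist())
C=to_world(w,f([[472,249],[503,249],[472,378],[495,378]]),.034);print(C.round(4))
```

```text
t 8.43 tcp [0.4907 0.0745 0.0811] xyaw 10.49 tilt [ 0.33 -0.49] F [  0.3 -24.4  11.9] gap 0.312 gf 62.9 q6 1.33
H [[0.0449, 0.0676], [-0.0513, 0.0695], [-0.0505, 0.1774], [0.0455, 0.1559]]
rail [[0.0474, 0.0596], [0.0471, -0.1043]]
[[0.528  0.0411 0.034 ]
 [0.5303 0.0281 0.034 ]
 [0.4691 0.0269 0.034 ]
 [0.4709 0.0164 0.034 ]]
```

Emit:
servo_tool(commands=[0, 0.003, 0, 0, 0, 0, -1, 0, 0.002, 0, 0, 0, 0, -1, 0, 0, 0, 0, 0, 0, -1])

```text
t: 8.73
tcp_pos: [0.4904, 0.0739, 0.0804]
tool_rot: [0.996, 0.09, 0.002, 0.003]
force: [1.5, -16.4, 7.4]
finger_gap: 0.317
gripper_force: 62.5
```

Emit:
servo_tool(commands=[0, 0, 0, 0, 0, 0, 0.2, 0, 0, 0, 0, 0, 0, 1, 0, 0, 0, 0, 0, 0, 1, 0, 0, 0, 0, 0, 0, 1, 0, 0, -0.02, 0, 0, 0, 1, 0, 0, -0.05, 0, 0, 0, 1, 0, 0, -0.08, 0, 0, 0, 1, 0, 0, -0.08, 0, 0, 0, 1, 0, 0, -0.05, 0, 0, 0, 1, 0, 0, 0, 0, 0, 0, 1])

```text
t: 9.57
tcp_pos: [0.4916, 0.0775, 0.2253]
tool_rot: [0.996, 0.089, 0.006, 0.001]
force: [0.8, 0.4, 0.5]
finger_gap: 1.003
gripper_force: 0.0
```

Run:
```python
from h import *
state()
plan([0.62,0.025,0.24],56)
```

```text
t 9.57 tcp [0.4916 0.0775 0.2253] xyaw 10.2 tilt [ 0.71 -0.03] F [0.8 0.4 0.5] gap 1.003 gf 0.0 q6 1.32
t 9.57 tcp [0.4916 0.0775 0.2253] xyaw 10.2 tilt [ 0.71 -0.03] F [0.8 0.4 0.5] gap 1.003 gf 0.0 q6 1.32
share total [ 0.2345  0.1489 -0.0261] min rows 3.3 rz -0.1272 (-45.8deg, rows 6.4)
```

Emit:
servo_tool(commands=[0.055, 0.031, -0.005, 0, 0, 0, 1, 0.055, 0.031, -0.005, 0, 0, 0, 1, 0.055, 0.031, -0.005, 0, 0, 0, 1, 0.055, 0.031, -0.005, 0, 0, 0, 1, 0.055, 0.031, -0.005, 0, 0, -0.015, 1, 0, 0, 0, 0, 0, -0.018, 1, 0, 0, 0, 0, 0, -0.018, 1, 0, 0, 0, 0, 0, -0.018, 1, 0, 0, 0, 0, 0, -0.018, 1, 0, 0, 0, 0, 0, -0.018, 1, 0, 0, 0, 0, 0, -0.018, 1, 0, 0, 0, 0, 0, 0, 1])

```text
t: 10.57
tcp_pos: [0.6363, 0.0256, 0.231]
tool_rot: [0.889, 0.458, -0.001, -0.001]
force: [0.2, -0.2, 0.0]
finger_gap: 1.003
gripper_force: 0.0
```

Emit:
servo_tool(commands=[0, 0, 0, 0, 0, 0, 1, 0, 0, 0, 0, 0, 0, 1])

```text
t: 10.73
tcp_pos: [0.6367, 0.0254, 0.2314]
tool_rot: [0.89, 0.456, -0.0, -0.0]
force: [0.1, 0.2, 0.6]
finger_gap: 1.0
gripper_force: 0.0
```

```bash
cat >> h.py <<'E'
def weight(w,guess,th=.016):
    "grey weight's origin and slot yaw: contour of its bright top face near guess"
    hsv=cv2.cvtColor(w["img"],cv2.COLOR_RGB2HSV)
    m=((hsv[...,1]<50)&(hsv[...,2]>130)).astype(np.uint8)
    m=cv2.morphologyEx(m,cv2.MORPH_OPEN,np.ones((3,3)))
    cs,_=cv2.findContours(m,cv2.RETR_EXTERNAL,cv2.CHAIN_APPROX_NONE)
    for c in sorted(cs,key=cv2.contourArea)[::-1][:6]:
        if cv2.contourArea(c)<400: continue
        P=to_world(w,c.reshape(-1,2).astype(float),th)[:,:2]
        h=cv2.convexHull(P.astype(np.float32)).reshape(-1,2)
        # slot: deepest point of contour below hull
        d=np.array([cv2.pointPolygonTest(h.reshape(-1,1,2),tuple(map(float,p)),True) for p in P])
        (cx,cy),r=cv2.minEnclosingCircle(P.astype(np.float32))
        deep=P[d>d.max()-.003].mean(0);v=np.array([cx,cy])-deep
        rect=cv2.minAreaRect((P*1000).astype(np.float32))
        print("circle",round(cx,4),round(cy,4),"r",round(r,4),"depth",d.max().round(4),"slot yaw deep->",np.degrees(np.arctan2(v[1],v[0])).round(1),"deep",deep.round(4),"rect",np.round(rect[0],1),np.round(rect[1],1),round(rect[2],1))
E
python3 - <<'E'
from h import *
state()
w=manip.snapshot("wrist");save(w,"w5.png",k=1.5);weight(w,None)
for d in manip.silhouettes(w,"large_weight")[:3]:print(d["conf"],d["box"])
E
```

```text
t 10.73 tcp [0.6367 0.0254 0.2314] xyaw 54.31 tilt [-0.06  0.01] F [0.1 0.2 0.6] gap 1.0 gf 0.0 q6 0.49
circle 0.4549 0.1942 r 0.067 depth 0.0413 slot yaw deep-> -112.5 deep [0.4568 0.1989] rect [454.7 195.4] [97.7 99. ] 10.6
circle 0.5004 0.0519 r 0.0986 depth 0.0403 slot yaw deep-> -16.1 deep [0.4952 0.0534] rect [495.4  51. ] [ 80.8 185.9] 10.5
circle 0.6515 0.0275 r 0.0451 depth 0.031 slot yaw deep-> 55.4 deep [0.6478 0.0222] rect [651.5  26.9] [87.  63.3] 51.9
circle 0.6632 0.1592 r 0.036 depth 0.024 slot yaw deep-> 101.5 deep [0.6645 0.1529] rect [663.5 159. ] [49.2 69.8] 7.5
circle 0.7671 -0.0418 r 0.0572 depth 0.0066 slot yaw deep-> -85.9 deep [ 0.7645 -0.0049] rect [768.7 -41.6] [ 20.3 114.1] 7.4
0.8 [235.5, 113.6, 54.1, 75.8]
0.71 [235.5, 263.9, 65.7, 62.6]
```

View pics/w5.png

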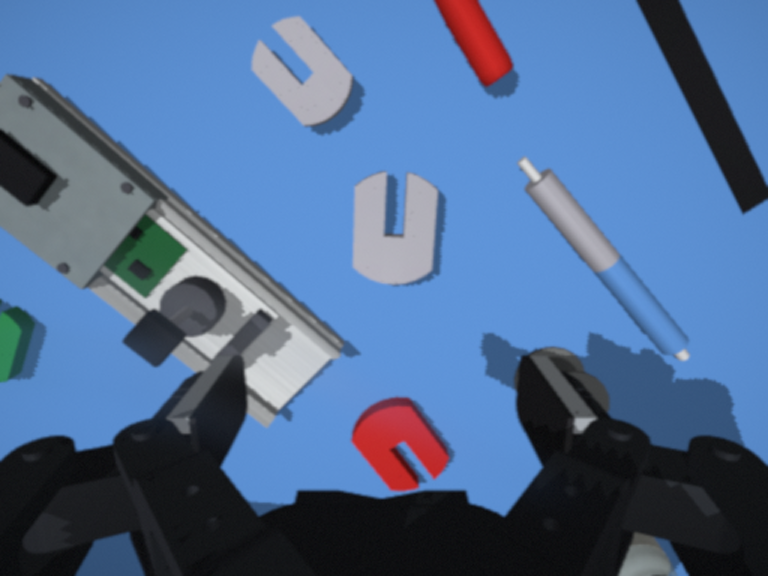

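The view shows the large weight at (395,228) with its slot facing up, the small weight at (302,70), and the carrier home in the jig at left. The fitted poses are large (0.6515, 0.0275, slot yaw about 52.5°) and small (0.663, 0.159, about 97.5°).

Emit:
servo_tool(commands=[0.021, 0.022, 0.03, 0, 0, 0, 1, 0, 0, 0.07, 0, 0, 0.005, 1, 0, 0, 0.07, 0, 0, 0, 1, 0, 0, 0.07, 0, 0, 0, 1, 0, 0, 0.07, 0, 0, 0, 1, 0, 0, 0.06, 0, 0, 0, 1, 0, 0, 0.04, 0, 0, 0, 1, 0, 0, 0.03, 0, 0, 0, 1, 0, 0, 0.017, 0, 0, 0, 1, 0, 0, 0.01, 0, 0, 0, 1, 0, 0, 0, 0, 0, 0, 1, 0, 0, 0, 0, 0, 0, 1])

```text
t: 11.83
tcp_pos: [0.6529, 0.0271, -0.0009]
tool_rot: [0.896, 0.443, 0.001, 0.0]
force: [-0.8, 0.0, -0.5]
finger_gap: 1.0
gripper_force: 0.0
```

Emit:
servo_tool(commands=[0, 0, 0, 0, 0, 0, -1, 0, 0, 0, 0, 0, 0, -1, 0, 0, 0, 0, 0, 0, -1, 0, 0, 0, 0, 0, 0, -1, 0, 0, 0, 0, 0, 0, -1, 0, 0, 0, 0, 0, 0, -1], force=60)

```text
t: 12.33
tcp_pos: [0.6529, 0.0273, 0.0002]
tool_rot: [0.896, 0.443, 0.001, 0.0]
force: [-1.1, -0.2, 6.0]
finger_gap: 0.726
gripper_force: 68.3
```

Run:
```python
from h import *
state()
```

```text
t 12.33 tcp [6.529e-01 2.730e-02 2.000e-04] xyaw 52.62 tilt [0.11 0.  ] F [-1.1 -0.2  6. ] gap 0.726 gf 68.3 q6 0.52
```

Emit:
servo_tool(commands=[0, 0, -0.04, 0, 0, 0, -1, 0, 0, -0.07, 0, 0, 0, -1, 0, 0, -0.08, 0, 0, 0, -1, 0, 0, -0.08, 0, 0, 0, -1, -0.02, -0.034, -0.05, 0, 0, 0, -1, -0.035, -0.06, 0, 0, 0, 0, -1, -0.04, -0.07, 0, 0, 0, 0, -1, -0.04, -0.07, 0, 0, 0, 0, -1, -0.04, -0.07, 0, 0, 0, 0, -1, -0.04, -0.07, 0, 0, 0, 0, -1, -0.033, -0.056, 0, 0, 0, 0, -1])

```text
t: 13.25
tcp_pos: [0.4014, 0.0599, 0.1582]
tool_rot: [0.896, 0.443, -0.002, -0.001]
force: [-0.3, -0.6, -4.4]
finger_gap: 0.731
gripper_force: 68.3
```

Emit:
servo_tool(commands=[0, 0, 0, 0, 0, 0.012, -1, 0, 0, 0, 0, 0, 0.018, -1, 0, 0, 0, 0, 0, 0.018, -1, 0, 0, 0, 0, 0, 0.018, -1, 0, 0, 0, 0, 0, 0.018, -1, 0, 0, 0, 0, 0, 0.018, -1, 0, 0, 0, 0, 0, 0.0158, -1, 0, 0, 0, 0, 0, 0, -1, 0, 0, 0, 0, 0, 0, -1, 0, 0, 0, 0, 0, 0, -1])

```text
t: 14.08
tcp_pos: [0.406, 0.0592, 0.1584]
tool_rot: [0.996, 0.09, 0.0, 0.0]
force: [-0.7, 1.0, -5.1]
finger_gap: 0.726
gripper_force: 68.3
```

Run:
```python
from h import *
state()
w=manip.snapshot("wrist");save(w,"w6.png",k=1.5)
np.savez("w6.npz",**{k:np.array(w[k]) for k in("mtx","distortion","world_to_cam")})
print(to_pix(w,[[.4904,.0745,.046],[.4904,.0745,.098]])*1.5)
```

```text
t 14.08 tcp [0.406  0.0592 0.1584] xyaw 10.35 tilt [ 0.01 -0.  ] F [-0.7  1.  -5.1] gap 0.726 gf 68.3 q6 1.26
[[379.89609957 120.40605237]
 [379.62199716 112.43471033]]
```

View pics/w6.png

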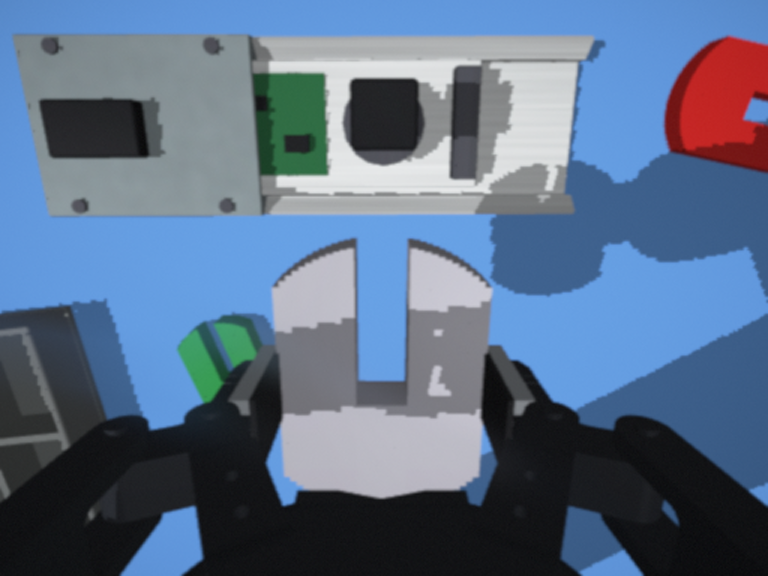

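The slot (columns 357-409, end at row 382) lines up with the knob, whose top face spans (350-418, 78-150). The boss is at column 384, bottom row 166.

Run:
```python
from h import *
w=dict(np.load("w6.npz"));s,R=state()
f=lambda L:np.array(L)/1.5
def rel(n,L,z):
    d=to_world(w,f(L),z)-s["tcp_pos"];print(n,np.c_[d@R[:,0],d@R[:,1]].round(4).tolist())
rel("knob",[[350,78],[418,78],[350,150],[418,150]],.104)
rel("boss L,R,bottom",[[344,125],[424,125],[384,166]],.046)
rel("slot",[[357,250],[409,250],[357,382],[407,382]],.174)
rel("flats",[[274,300],[490,300]],.174)
```

```text
t 14.13 tcp [0.406  0.0592 0.1583] xyaw 10.32 tilt [ 0. -0.] F [-0.3  0.  -4.9] gap 0.726 gf 68.3 q6 1.26
knob [[0.0982, -0.0117], [0.0982, 0.0153], [0.0707, -0.0122], [0.0707, 0.0159]]
boss L,R,bottom [[0.0835, -0.0189], [0.0835, 0.0234], [0.0625, 0.0022]]
slot [[0.0434, -0.0062], [0.0434, 0.0085], [0.0019, -0.0068], [0.0019, 0.0086]]
flats [[0.0285, -0.0307], [0.0285, 0.0325]]
```

Emit:
servo_tool(commands=[0, 0.002, 0.03, 0, 0, 0, -1, 0, 0, 0.06, 0, 0, 0, -1, 0, 0, 0.06, 0, 0, 0, -1, 0, 0, 0.04, 0, 0, 0, -1, 0, 0, 0.022, 0, 0, 0, -1, 0, 0, 0.002, 0, 0, 0, -1, 0, 0, 0, 0, 0, 0, -1, 0, 0, 0, 0, 0, 0, -1])

```text
t: 14.8
tcp_pos: [0.4069, 0.0581, 0.0518]
tool_rot: [0.996, 0.089, 0.001, 0.0]
force: [-0.0, -0.1, -4.0]
finger_gap: 0.724
gripper_force: 68.2
```

Emit:
servo_tool(commands=[0.02, 0, 0, 0, 0, 0, -1, 0.025, 0, 0, 0, 0, 0, -1, 0.025, 0, 0, 0, 0, 0, -1, 0, 0, 0, 0, 0, 0, -1])

```text
t: 15.13
tcp_pos: [0.4458, 0.0641, 0.0529]
tool_rot: [0.996, 0.089, 0.005, 0.001]
force: [0.3, 0.1, -4.0]
finger_gap: 0.732
gripper_force: 68.3
```

Emit:
servo_tool(commands=[0.02, -0.002, 0.002, 0, 0, 0, -1, 0.025, 0, 0, 0, 0, 0, -1, 0.02, 0, 0, 0, 0, 0, -1, 0.012, 0, 0, 0, 0, 0, -1, 0.006, 0, 0, 0, 0, 0, -1, 0, 0, 0, 0, 0, 0, -1])

```text
t: 15.63
tcp_pos: [0.4816, 0.0728, 0.0505]
tool_rot: [0.996, 0.089, 0.0, 0.0]
force: [0.6, 0.4, -4.2]
finger_gap: 0.726
gripper_force: 68.3
```

Run:
```python
from h import *
s,R=state()
d=s["tcp_pos"]-[.406,.0592,0];print("x",d@R[:,0],"y",d@R[:,1])
w=manip.snapshot("wrist");save(w,"w7.png",k=1.2)
```

```text
t 15.63 tcp [0.4816 0.0728 0.0505] xyaw 10.24 tilt [ 0.02 -0.  ] F [ 0.6  0.4 -4.2] gap 0.726 gf 68.3 q6 1.31
x 0.07683371815536799 y 4.6912449632881994e-05
```

View pics/w7.png

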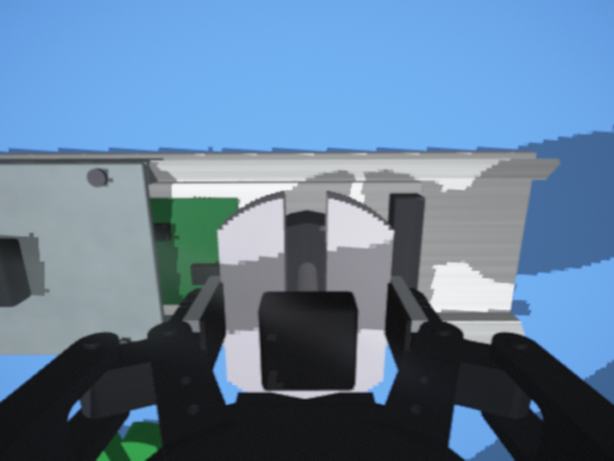

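The stem (column 307) sits centred in the slot (287-326). I go 6 mm further, then lower.

Emit:
servo_tool(commands=[0.007, 0.001, 0, 0, 0, 0, -1, 0.0055, 0, 0, 0, 0, 0, -1, 0, 0, 0, 0, 0, 0, -1, 0, 0, 0.004, 0, 0, 0, -1, 0, 0, 0.004, 0, 0, 0, -1, 0, 0, 0, 0, 0, 0, -1])

```text
t: 16.18
tcp_pos: [0.4874, 0.0733, 0.0462]
tool_rot: [0.996, 0.089, -0.0, -0.0]
force: [-0.1, 0.0, -4.2]
finger_gap: 0.726
gripper_force: 68.3
```

Emit:
servo_tool(commands=[0, 0, 0.001, 0, 0, 0, -1, 0, 0, 0.002, 0, 0, 0, -1, 0, 0, 0, 0, 0, 0, -1])

```text
t: 16.43
tcp_pos: [0.4874, 0.0733, 0.0461]
tool_rot: [0.996, 0.089, 0.0, 0.0]
force: [-2.7, -0.8, 9.7]
finger_gap: 0.729
gripper_force: 69.8
```

Emit:
servo_tool(commands=[0, 0, 0, 0, 0, 0, 1, 0, 0, 0, 0, 0, 0, 1, 0, 0, 0, 0, 0, 0, 1, 0, 0, 0, 0, 0, 0, 1, 0, 0, -0.02, 0, 0, 0, 1, 0, 0, -0.05, 0, 0, 0, 1, 0, 0, -0.08, 0, 0, 0, 1, 0, 0, -0.08, 0, 0, 0, 1, 0, 0, -0.08, 0, 0, 0, 1, 0, 0, -0.05, 0, 0, 0, 1, 0, 0, 0, 0, 0, 0, 1, 0, 0, 0, 0, 0, 0, 1])

```text
t: 17.43
tcp_pos: [0.4884, 0.0733, 0.2269]
tool_rot: [0.996, 0.089, 0.002, 0.0]
force: [-0.4, 0.1, -0.5]
finger_gap: 1.001
gripper_force: 0.0
```

Run:
```python
from h import *
w=manip.snapshot("wrist");weight(w,None)
plan([.6632,.1592,.22],97.5)
```

```text
circle 0.4577 0.2095 r 0.0804 depth 0.0105 slot yaw deep-> 174.4 deep [0.4632 0.209 ] rect [458.1 209.6] [ 98.  128.7] 10.3
circle 0.4901 0.0494 r 0.1049 depth 0.0529 slot yaw deep-> -66.2 deep [0.4858 0.0591] rect [485.8  48.8] [110.7 184.5] 10.6
circle 0.6451 0.1562 r 0.031 depth 0.0009 slot yaw deep-> 12.8 deep [0.6428 0.1556] rect [641.9 155.6] [10.1 61.8] 10.2
t 17.48 tcp [0.4871 0.0734 0.2252] xyaw 10.23 tilt [ 0.03 -0.  ] F [ 0.7  0.2 -1. ] gap 1.0 gf 0.0 q6 1.31
share total [ 0.377  -0.1063  0.0107] min rows 4.7 rz -0.2424 (-87.3deg, rows 12.2)
```

Emit:
servo_tool(commands=[0.063, -0.018, 0, 0, 0, 0, 1, 0.063, -0.018, 0, 0, 0, 0, 1, 0.063, -0.018, 0, 0, 0, 0, 1, 0.063, -0.018, 0, 0, 0, 0, 1, 0.063, -0.018, 0, 0, 0, 0, 1, 0.062, -0.016, 0, 0, 0, 0, 1, 0, 0, 0, 0, 0, -0.018, 1, 0, 0, 0, 0, 0, -0.019, 1, 0, 0, 0, 0, 0, -0.019, 1, 0, 0, 0, 0, 0, -0.019, 1, 0, 0, 0, 0, 0, -0.019, 1, 0, 0, 0, 0, 0, -0.019, 1])

```text
t: 18.48
tcp_pos: [0.6621, 0.1588, 0.2214]
tool_rot: [0.902, 0.432, -0.003, -0.001]
force: [0.2, -0.6, 0.2]
finger_gap: 0.999
gripper_force: 0.0
```

Emit:
servo_tool(commands=[0, 0, 0, 0, 0, -0.019, 1, 0, 0, 0, 0, 0, -0.019, 1, 0, 0, 0, 0, 0, -0.019, 1, 0, 0, 0, 0, 0, -0.019, 1, 0, 0, 0, 0, 0, -0.019, 1, 0, 0, 0, 0, 0, -0.019, 1, 0, 0, 0, 0, 0, -0.0155, 1, 0, 0, 0, 0, 0, 0, 1, 0, 0, 0, 0, 0, 0, 1, 0, 0, 0, 0, 0, 0, 1])

```text
t: 19.32
tcp_pos: [0.663, 0.1589, 0.2232]
tool_rot: [0.66, 0.751, -0.001, -0.001]
force: [-0.3, 0.3, -1.3]
finger_gap: 0.998
gripper_force: 0.0
```

Run:
```python
from h import *
w=manip.snapshot("wrist");weight(w,None);state()
for d in manip.silhouettes(w,"small_weight")[:3]:
    b=d["box"];print(d["conf"],b,to_world(w,[b[0]+b[2]/2,b[1]+b[3]/2],.016))
```

```text
circle 0.456 0.1895 r 0.0704 depth 0.0487 slot yaw deep-> -29.7 deep [0.4548 0.1901] rect [454.  196.2] [ 98. 117.] 10.7
circle 0.4734 0.0502 r 0.0619 depth 0.0261 slot yaw deep-> -125.8 deep [0.4828 0.0632] rect [472.8  64.8] [123.1  54.1] 0.9
circle 0.663 0.1599 r 0.0364 depth 0.024 slot yaw deep-> 103.6 deep [0.6643 0.1543] rect [663.4 159.3] [48.7 68.9] 7.9
circle 0.4867 0.1014 r 0.0528 depth 0.0258 slot yaw deep-> -156.9 deep [0.4963 0.1055] rect [486.  101.6] [80.4 71.9] 11.0
circle 0.9615 0.1097 r 0.0833 depth 0.0026 slot yaw deep-> -121.6 deep [0.9633 0.1125] rect [963.7 109.7] [166.5   7.8] 90.0
t 19.37 tcp [0.6632 0.1589 0.2236] xyaw 97.42 tilt [-0.12 -0.01] F [0.5 0.5 0.1] gap 1.003 gf 0.0 q6 -0.06
0.67 [235.3, 130.3, 44.7, 62.4] [[0.66727809 0.16007942 0.016     ]]
```

Emit:
servo_tool(commands=[0, 0, 0.03, 0, 0, -0.001, 1, 0, 0, 0.07, 0, 0, 0, 1, 0, 0, 0.07, 0, 0, 0, 1, 0, 0, 0.07, 0, 0, 0, 1, 0, 0, 0.07, 0, 0, 0, 1, 0, 0, 0.06, 0, 0, 0, 1, 0, 0, 0.04, 0, 0, 0, 1, 0, 0, 0.023, 0, 0, 0, 1, 0, 0, 0.01, 0, 0, 0, 1, 0, 0, 0, 0, 0, 0, 1, 0, 0, 0, 0, 0, 0, 1])

```text
t: 20.33
tcp_pos: [0.6648, 0.1591, 0.0045]
tool_rot: [0.657, 0.754, 0.001, 0.001]
force: [0.8, 0.4, 0.4]
finger_gap: 0.998
gripper_force: 0.0
```

Emit:
servo_tool(commands=[0, 0, 0, 0, 0, 0, -1, 0, 0, 0, 0, 0, 0, -1, 0, 0, 0, 0, 0, 0, -1, 0, 0, 0, 0, 0, 0, -1, 0, 0, 0, 0, 0, 0, -1, 0, 0, 0, 0, 0, 0, -1, 0, 0, 0, 0, 0, 0, -1], force=60)

```text
t: 20.92
tcp_pos: [0.6648, 0.1591, 0.0052]
tool_rot: [0.657, 0.754, 0.001, 0.001]
force: [-0.6, 0.1, 6.8]
finger_gap: 0.564
gripper_force: 63.7
```

Run:
```python
from h import *
state()
yaw=np.radians(190.2);st=np.array([.4892,.0740]);t=st-.085*np.array([np.cos(yaw),np.sin(yaw)])
plan([*t,.165],190.2)
```

```text
t 20.92 tcp [0.6648 0.1591 0.0052] xyaw 97.88 tilt [0.15 0.01] F [-0.6  0.1  6.8] gap 0.564 gf 63.7 q6 -0.07
t 20.92 tcp [0.6648 0.1591 0.0052] xyaw 97.88 tilt [0.15 0.01] F [-0.6  0.1  6.8] gap 0.564 gf 63.7 q6 -0.07
share total [-0.1136 -0.2005 -0.3201] min rows 4.7 rz -0.2564 (-92.3deg, rows 12.9)
```

Emit:
servo_tool(commands=[0, 0, -0.04, 0, 0, 0, -1, 0, 0, -0.07, 0, 0, 0, -1, 0, 0, -0.08, 0, 0, 0, -1, 0, 0, -0.08, 0, 0, 0, -1, -0.01, -0.02, -0.05, 0, 0, 0, -1, -0.025, -0.045, 0, 0, 0, 0, -1, -0.03, -0.053, 0, 0, 0, 0, -1, -0.03, -0.053, 0, 0, 0, 0, -1, -0.018, -0.03, 0, 0, 0, 0, -1, 0, 0, 0, 0, 0, -0.01, -1, 0, 0, 0, 0, 0, -0.018, -1, 0, 0, 0, 0, 0, -0.019, -1])

```text
t: 21.92
tcp_pos: [0.571, 0.0889, 0.1632]
tool_rot: [0.537, 0.844, -0.0, -0.0]
force: [1.2, -0.2, -3.2]
finger_gap: 0.56
gripper_force: 63.1
```

Emit:
servo_tool(commands=[0, 0, 0, 0, 0, -0.019, -1, 0, 0, 0, 0, 0, -0.019, -1, 0, 0, 0, 0, 0, -0.019, -1, 0, 0, 0, 0, 0, -0.019, -1, 0, 0, 0, 0, 0, -0.019, -1, 0, 0, 0, 0, 0, -0.019, -1, 0, 0, 0, 0, 0, -0.019, -1, 0, 0, 0, 0, 0, -0.019, -1, 0, 0, 0, 0, 0, -0.019, -1, 0, 0, 0, 0, 0, -0.019, -1, 0, 0, 0, 0, 0, -0.0194, -1, 0, 0, 0, 0, 0, 0, -1])

```text
t: 22.92
tcp_pos: [0.5713, 0.0892, 0.163]
tool_rot: [-0.09, 0.996, 0.0, -0.001]
force: [-0.2, -0.1, -2.7]
finger_gap: 0.562
gripper_force: 63.1
```

Emit:
servo_tool(commands=[0, 0, 0, 0, 0, 0, -1, 0, 0, 0, 0, 0, 0, -1])

```text
t: 23.08
tcp_pos: [0.5716, 0.0892, 0.1632]
tool_rot: [-0.088, 0.996, 0.0, -0.0]
force: [1.4, 0.6, -3.1]
finger_gap: 0.565
gripper_force: 63.1
```

Run:
```python
from h import *
state()
w=manip.snapshot("wrist");save(w,"w8.png",k=1.5)
np.savez("w8.npz",**{k:np.array(w[k]) for k in("mtx","distortion","world_to_cam")})
```

```text
t 23.08 tcp [0.5716 0.0892 0.1632] xyaw -169.96 tilt [-0.02  0.  ] F [ 1.4  0.6 -3.1] gap 0.565 gf 63.1 q6 -1.78
```

View pics/w8.png

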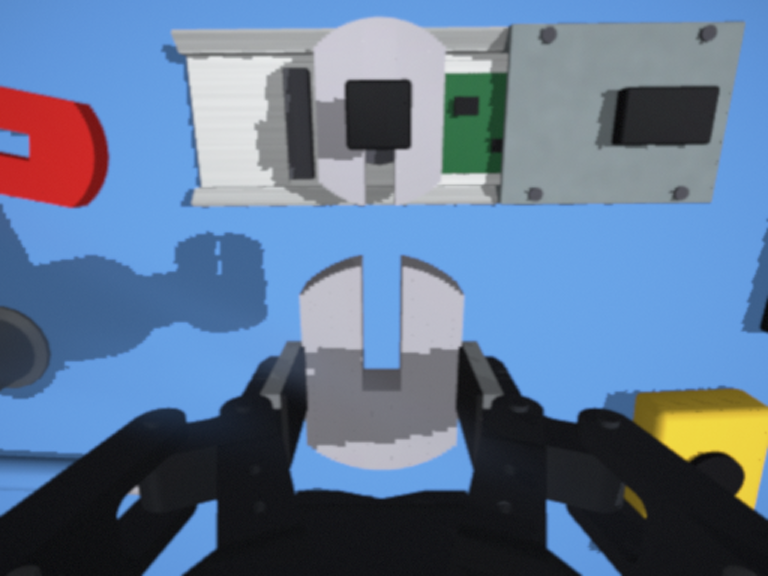

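The large weight sits flat around the stem, with its slot towards the camera (columns 364-396). The knob's top face is at (346-411, 80-150). The small weight's slot is at columns 362-401, with its end wall at rows 369-388. That was my eleventh picture, one over the limit of ten, so the rest goes by numbers alone.

Run:
```python
from h import *
w=dict(np.load("w8.npz"));s,R=state()
f=lambda L:np.array(L)/1.5
def rel(n,L,z):
    d=to_world(w,f(L),z)-s["tcp_pos"];print(n,np.c_[d@R[:,0],d@R[:,1]].round(4).tolist())
rel("knob",[[346,80],[411,80],[346,150],[411,150]],.104)
rel("large",[[315,100],[443,100],[380,17]],.062)
rel("slot",[[362,265],[401,265],[362,388],[400,388]],.174);rel("end",[[381,369]],.158)
rel("flats,rim",[[301,310],[464,310],[380,468]],.174)
```

```text
t 23.13 tcp [0.5717 0.0892 0.1632] xyaw -169.93 tilt [-0.02  0.  ] F [ 0.  -0.1 -3.9] gap 0.565 gf 63.1 q6 -1.78
knob [[0.0968, -0.0148], [0.0968, 0.0117], [0.0694, -0.0154], [0.0693, 0.0121]]
large [[0.0934, -0.0335], [0.0933, 0.0303], [0.1302, -0.001]]
slot [[0.0365, -0.0062], [0.0365, 0.0053], [-0.0042, -0.0067], [-0.0042, 0.0055]]
end [[-0.0056, -0.0006]]
flats,rim [[0.0223, -0.025], [0.0223, 0.0247], [-0.0345, -0.001]]
```

Emit:
servo_tool(commands=[0, -0.003, 0.03, 0, 0, 0, -1, 0, 0, 0.06, 0, 0, 0, -1, 0, 0, 0.05, 0, 0, 0, -1, 0, 0, 0.03, 0, 0, 0, -1, 0, 0, 0.013, 0, 0, 0, -1, 0, 0, 0, 0, 0, 0, -1, 0, 0, 0, 0, 0, 0, -1, 0, 0, 0, 0, 0, 0, -1])

```text
t: 23.8
tcp_pos: [0.5733, 0.0877, 0.073]
tool_rot: [-0.089, 0.996, -0.0, 0.001]
force: [-0.5, 0.4, -3.5]
finger_gap: 0.562
gripper_force: 63.0
```

Emit:
servo_tool(commands=[0.02, 0, 0, 0, 0, 0, -1, 0.03, 0, 0, 0, 0, 0, -1, 0.03, 0, 0, 0, 0, 0, -1, 0, 0, 0, 0, 0, 0, -1, 0, 0, 0, 0, 0, 0, -1])

```text
t: 24.22
tcp_pos: [0.5334, 0.0807, 0.0731]
tool_rot: [-0.089, 0.996, -0.0, 0.001]
force: [0.6, 0.2, -1.9]
finger_gap: 0.563
gripper_force: 63.0
```

Run:
```python
from h import *
s,R=state()
d=s["tcp_pos"]-[.5717,.0892,0];print("x",d@R[:,0],"y",d@R[:,1])
```

```text
t 24.22 tcp [0.5334 0.0807 0.0731] xyaw -169.84 tilt [ 0.14 -0.  ] F [ 0.6  0.2 -1.9] gap 0.563 gf 63.0 q6 -1.81
x 0.03898434274772984 y -0.0017006061956679238
```

Emit:
servo_tool(commands=[0.02, 0, 0.003, 0, 0, 0, -1, 0.025, 0, 0, 0, 0, 0, -1, 0.02, 0, 0, 0, 0, 0, -1, 0.012, 0, 0, 0, 0, 0, -1, 0, 0, 0, 0, 0, 0, -1, 0, 0, 0, 0, 0, 0, -1])

```text
t: 24.72
tcp_pos: [0.4966, 0.0738, 0.0708]
tool_rot: [-0.089, 0.996, -0.0, 0.001]
force: [0.7, -0.0, -2.5]
finger_gap: 0.563
gripper_force: 63.1
```

Run:
```python
from h import *
s,R=state()
d=s["tcp_pos"]-[.5717,.0892,0];print("x",d@R[:,0],"y",d@R[:,1])
```

```text
t 24.72 tcp [0.4966 0.0738 0.0708] xyaw -169.82 tilt [ 0.17 -0.01] F [ 0.7 -0.  -2.5] gap 0.563 gf 63.1 q6 -1.82
x 0.07644399108152725 y -0.0019461203496392726
```

Emit:
servo_tool(commands=[0.007, 0, 0, 0, 0, 0, -1, 0.004, 0.001, 0, 0, 0, 0, -1, 0, 0, 0, 0, 0, 0, -1, 0, 0, 0.004, 0, 0, 0, -1, 0, 0, 0.003, 0, 0, 0, -1, 0, 0, 0, 0, 0, 0, -1])

```text
t: 25.22
tcp_pos: [0.4898, 0.0734, 0.0672]
tool_rot: [-0.089, 0.996, -0.0, 0.0]
force: [-1.3, -0.2, 2.2]
finger_gap: 0.558
gripper_force: 63.6
```

Emit:
servo_tool(commands=[0, 0, 0.001, 0, 0, 0, -1, 0, 0, 0, 0, 0, 0, -1])

```text
t: 25.38
tcp_pos: [0.4898, 0.0734, 0.0671]
tool_rot: [-0.089, 0.996, -0.0, 0.001]
force: [-2.1, -0.4, 7.1]
finger_gap: 0.564
gripper_force: 64.1
```

Seated. I release and rise.

Emit:
servo_tool(commands=[0, 0, 0, 0, 0, 0, 1, 0, 0, 0, 0, 0, 0, 1, 0, 0, 0, 0, 0, 0, 1, 0, 0, 0, 0, 0, 0, 1, 0, 0, -0.02, 0, 0, 0, 1, 0, 0, -0.05, 0, 0, 0, 1, 0, 0, -0.08, 0, 0, 0, 1, 0, 0, -0.08, 0, 0, 0, 1, 0, 0, -0.08, 0, 0, 0, 1, 0, 0, -0.05, 0, 0, 0, 1, 0, 0, 0, 0, 0, 0, 1, 0, 0, 0, 0, 0, 0, 1])

```text
t: 26.38
tcp_pos: [0.4902, 0.0734, 0.2485]
tool_rot: [-0.089, 0.996, -0.0, 0.002]
force: [-0.3, -0.4, 0.9]
finger_gap: 1.001
gripper_force: 0.0
```

Emit:
servo_tool(commands=[-0.06, 0, 0, 0, 0, 0, 1, -0.06, 0, 0, 0, 0, 0, 1, -0.06, 0, 0, 0, 0, 0, 1, -0.03, 0, 0, 0, 0, 0, 1, 0, 0, 0, 0, 0, 0, 1, 0, 0, 0, 0, 0, 0, 1])

```text
t: 26.88
tcp_pos: [0.5915, 0.092, 0.2439]
tool_rot: [-0.089, 0.996, 0.0, -0.003]
force: [-0.7, 0.5, 1.1]
finger_gap: 1.0
gripper_force: 0.0
```

Run:
```python
from h import *
s,R=state()
w=manip.snapshot("wrist");save(w,"w9.png",k=1.5)
hsv=cv2.cvtColor(w["img"],cv2.COLOR_RGB2HSV)
# knob: dark blob near predicted pixel; tops expected
kp=to_pix(w,[[.4895,.073,.104]])[0];print("pred knob",kp)
m=(hsv[...,2]<60).astype(np.uint8)
n,l,st,ce=cv2.connectedComponentsWithStats(m)
for i in range(1,n):
    if np.linalg.norm(ce[i]-kp)<25 and st[i][4]>100: print("knob blob",st[i],ce[i],to_world(w,ce[i],.104))
for q in("small_weight","large_weight","carrier"):
    for d in manip.silhouettes(w,q)[:3]:
        b=d["box"];print(q,round(d["conf"],2),np.round(b),to_world(w,[b[0]+b[2]/2,b[1]+b[3]/2],.078 if q[0]=="s" else .062).round(4))
# expected outline pixels of small & large top rims
for z,r in((.078,.036),(.062,.045)):
    c=np.array([.4895,.073]);u=np.array([np.cos(np.radians(10.2)),np.sin(np.radians(10.2))]);v=np.array([-u[1],u[0]])
    print(z,to_pix(w,[[*(c+a),z] for a in(r*u,-r*u,(r-.013 if r>.04 else .025)*v,-(r-.013 if r>.04 else .025)*v)]).round(1).tolist())
x,y=map(int,kp);print("V column profile",hsv[y-60:y+80:3,x,2].tolist());print("V row",hsv[y,x-70:x+70:3,2].tolist(),"start",x,y)
```

```text
t 26.88 tcp [0.5915 0.092  0.2439] xyaw -169.8 tilt [-0.31  0.  ] F [-0.7  0.5  1.1] gap 1.0 gf 0.0 q6 -1.78
pred knob [253.88055034  59.36844047]
knob blob [ 238   43   31   34 1002] [253.42215569  59.70359281] [[0.48983423 0.07265804 0.104     ]]
small_weight 0.56 [225.  22.  60.  83.] [[0.49   0.0738 0.078 ]]
small_weight 0.56 [494. 250.  14.  46.] [[0.6594 0.3912 0.078 ]]
large_weight 0.98 [218.  14.  68.  92.] [[0.4845 0.0708 0.062 ]]
large_weight 0.87 [25. 44. 84. 69.] [[ 0.5355 -0.1104  0.062 ]]
large_weight 0.19 [ 11. 256. 168.  20.] [[ 0.7432 -0.0739  0.062 ]]
carrier 0.97 [202.  38. 119.  65.] [[0.4925 0.0812 0.062 ]]
0.078 [[253.9, 102.6], [253.8, 20.7], [280.3, 63.1], [227.4, 63.1]]
0.062 [[253.9, 111.6], [253.8, 14.6], [286.0, 65.1], [221.7, 65.1]]
V column profile []
V row [211, 212, 212, 183, 133, 133, 133, 109, 52, 54, 52, 50, 110, 127, 120, 121, 122, 121, 95, 36, 38, 39, 38, 37, 37, 37, 38, 39, 36, 142, 187, 187, 186, 187, 179, 103, 64, 35, 37, 38, 37, 83, 102, 82, 63, 62, 134] start 253 59
```

The knob is where it was before the weights went on, at (0.490, 0.073), so the carrier has not shifted. The small weight's outline, rows 22-105, fits the stacked prediction of 21-103, so I hand in.

```bash
python3 -c "
from station import manip
print(manip.sign_off())"
```

```text
the job is handed in; nothing more can be done
None
```

I handed the job in at about 27 s of the 72 s, with no verdict returned: the carrier is against the hidden stop (about 24 N felt, under the 60 N limit) and both weights are on the stem with slots opposite, though I viewed 11 pictures, one over the limit of 10.

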